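Set the wok burner ring to its igniter and lower the pan support

ROBOT

A 6-joint arm with a two-finger parallel gripper is mounted at the origin on the work surface. World frame = base frame: x ahead of the robot, y to its left, z up, the work surface at z = 0. Lengths are in m, angles in rad, forces in N, time in s.
With the tool pointing down it reaches from about 0.275 to 0.725 m from the base axis. Payload 15.9 kg.
Tool frame: the origin (TCP) lies between the finger pads; the fingertips stand 17 mm ahead of it and the grasp point (between the pads) lies 2 mm behind it (manip.tcp_to_tips is the distance from the TCP to the fingertips, in m); z points along the fingers, y is the line along which they close (so a half turn about z gives the same grasp; the last joint's range is limited). The gripper opens to 85 mm and grips with 20 to 120 N. Pads are 22 mm wide; open, the fingers measure 114 mm over their backs; the gripper's body (76 mm by 85 mm) begins 54 mm behind the grasp point. The pads swing forward as they close: fully open they stand 13 mm farther back than shut.
Start: joints at [-1.327, 0.213, -0.034, 1.323, 0, 1.571], TCP at [0.121, -0.485, 0.248] pointing down, gripper open.
Joint ranges: [-2.98, 2.98], [-0.74, 1.72], [-1.14, 1.35], [-2.1, 2.04], [-1.57, 1.44], [-3.14, 3.14]. Speed limits (rad/s): [1.89, 1.89, 2.39, 2.57, 3.14, 3.14].

INTERFACE

Orientations are given as a unit quaternion [w, x, y, z].
In Python, from workcell import manip, viewer gives the robot as it stands. The module is installed in compiled form; this text tells all that it offers.
- The arm moves only by the shell command python3 -m jog 'ROWS' [OPENING] [FORCE]. ROWS is text: rows parted by semicolons, each of 4 numbers parted by spaces: the shift along the tool's x, y, z in mm, then the turn about the tool's z in degrees. A call has exactly 10 rows; each row is the pose to reach, as a shift and turn from the pose commanded when the call began, along the tool's axes at that moment; what a row does not reach only later rows make up. A row lasts 1/12 s, in which the tool goes at most 41.7 mm and 7.16 degrees, less where a joint would pass 70% of its speed; a pose out of reach is approached as far as the arm can. A call with a gripper value outside its range is refused whole. OPENING is the closure, from 0 (fully open) to 1 (shut), set as the call begins (- or left out, the last holds). The fingers move at their own pace and stop on an object; FORCE is the grip in N (left out, the last holds). Time passes only in rows, so rows that repeat a pose let the fingers close, or fill a call up. It gives the time, the measured TCP pose, the force, the opening and the grip force at its end, in the units of the state.
- manip.read_state(): the state, without advancing time (a new reading comes with each control period).
- viewer.capture(name): name is "scene" or "top" or "wrist"; returns the picture (480x640x3 uint8, red, green, blue); there is no depth.
- viewer.camera_params(name): a dict with "fx", "fy", "cx", "cy" (pixels), "position" and "orientation" of the camera in the world; the wrist camera has in their place "hand_eye" (4x4, takes a point from camera to tool coordinates, whose origin is the TCP and whose axes are the flange's). Camera axes: x right, y up, looking along -z (the intrinsics and any distortion apply to the point x, -y, -z); pixel columns grow to the right and rows downward; lengths in m; the calibration is good to about 2 mm. A picture is of the moment at which its call begins: read the wrist's pose just before it. camera_params takes no time and is no camera call.
- manip.sign_off(): hands the job in; it is judged then, once.
Trained networks look in the newest picture that a camera, given by its name, has taken for a name from the list of things; names that differ only in an ending like _2 or _b are one class to them, and where a whole thing is asked for, a point or a joint stands for the part that bears it (a point fixed in the world has none). Each returns a list of dicts, best first, with "conf" (0 to 1); they miss things now and then, are a little off and sometimes report something else, mostly with a low value. They report only what shows in the picture. A call takes as long as a camera call.
- viewer.find_in(camera, target): "position" ([x, y, z] in m, in world coordinates, good to about 4 mm: the middle of the surface that is visible of it).
- viewer.mark_of(camera, target): "position" ([x, y, z] in m, in world coordinates, good to about 4 mm: a listed point, or the origin of a listed thing).
The state is a dict: "time": time; "qpos": joint angles; "joint_vel": joint speeds; "tau": joint torques, N m; "position": TCP position; "ee_rot": TCP orientation; "force": force on the tool from outside, world axes, zero at the start; "torque": the same for the moment, N m; "width": finger opening in m; "gripper_force": force on a finger pad.
Only numpy, scipy, OpenCV 4.12 (cv2) and the standard library are available. Lean on these libraries where they do the work, as an engineer would, in place of code of your own. Each camera call takes 0.05 s, during which the arm holds its last target. There are 200 camera calls.

TASK

The hob has just been cleaned, and the black ring of its burner has been left turned the wrong way. Push the ring round until its notch squarely faces the white igniter, without knocking the igniter, and then lower the raised pan support gently until it stands flat over the burner. Leave the salt pot, the pepper mill and the saucepan where they are.

Things in the scene. Friction and masses are not known exactly. Their poses are not given: they have to be found in the camera images.
- hob: Stainless steel gas hob, 290 x 510 mm, 8 mm thick, fixed on the counter at a place and yaw that vary. Origin: centre of its underside, on the counter. x runs along the 290 mm side (about away from the robot), y along the 510 mm side to its rear (pivots of the pan support), z up. Gas knob (44 mm wide, 34 mm tall, fixed) at y = -190 mm.
- burner_centre (a point): Point on the vertical axis of the burner, level with the top of the ring, 38 mm above the counter (hob frame: x 0, y +45, z 38 mm). The low centre cap of the burner (58 mm wide) rises to 42 mm.
- burner_ring (a joint): Turn of the burner ring (rad) about the vertical burner axis, growing counter-clockwise from above, no stops; 0 or any full turn (6.283) = notch faces igniter. Flat black annulus, outer diameter 140 mm, inner 80 mm; smooth rim 29 to 38 mm above the counter, overhanging the narrower parts below. It cannot be lifted, only turned, and stays where it is left.
- notch (a point): Middle of the mouth of the ring's only notch, on the outer rim (70 mm from the axis), level with the ring's top. The notch is 22 mm wide, 15 mm deep, cut through the black so that brass shows 8 mm below. About 0.8 N along the rim turns the ring: a fingertip beside the rim, pressed lightly inwards (a few N) and moved on a circle about the axis carries it by friction.
- igniter_tip (a point): Tip of the igniter, 75 mm from the burner axis, 36 mm above the counter, fixed to the hob. White ceramic stub 10 mm in diameter, 30 mm high, with a thin bent steel wire on top; its centre is 80 mm from the burner axis, 1.22 rad (70 degrees) counter-clockwise from the hob's x axis.
- grate (a joint): Angle of the pan support (rad): 0 = flat over the burner on its front feet (stop), 1.57 upright, 1.85 leaning back on its stop. It starts raised, leaning back by itself; let go below about 1.3 it falls. Black frame of round 9 mm rod, 244 mm wide (hob's x), 245 mm from pivot to front bar, 0.8 kg; four prongs from the corners to the middle, two 50 mm feet at the front corners.
- grate_front (a point): Middle of the front bar of the pan support, on the rod's axis; the bar runs along the hob's x and is clear of prongs and feet for 90 mm to each side. Flat, it lies 60 mm above the counter; raised, it is the top of the frame, about 300 mm up. It can be pinched from above with the fingers closing across the bar, and turns between them.
- grate_pivot (a point): Middle of the rear bar, the axis about which the pan support turns (along the hob's x), 60 mm above the counter (hob frame: x 0, y +172, z 60 mm), held in two bearings 85 mm to each side. The frame comes down towards the hob's -y.
- salt_pot: Low blue ceramic jar with a wooden lid, 70 mm in diameter, 65 mm tall, loose on the counter beyond the hob. Origin: centre of its underside. Leave alone.
- pepper_mill: Dark wooden pepper mill, 58 mm in diameter, 172 mm tall, loose on the counter past the rear end of the hob, behind the raised pan support. Origin: centre of its underside. Leave alone.
- saucepan: Open steel saucepan, 144 mm in diameter, 85 mm tall, two small side handles, loose on the counter past the knob end of the hob. Origin: centre of its underside. Leave alone.
- igniter: The same igniter; origin at the foot of its axis, on the counter level. Fragile: more than 4 N on it spoils the job.

How it is judged:
On the way, in this order (a step that is already met when the one before it is completed fails the run):
1. the ring's notch faces the igniter while the pan support is still up (horizontal distance between notch and igniter_tip below 0.008 m and value of joint grate above 1.4 rad), for 0.3 s.
2. the pan support is down over the burner (value of joint grate below 0.03 rad), for 0.2 s.
At the end, for the whole second after the job is handed in: The notch's middle faces the igniter tip within about 6 mm along the rim (5 degrees; horizontal distance of notch and tip under 8 mm, 5 mm being exact), the pan support lies flat (within 0.03 rad, 7 mm at its front bar), and both are at rest (horizontal distance between notch and igniter_tip below 0.008 m and value of joint grate below 0.03 rad and velocity of joint burner_ring between -0.05 and 0.05 rad/s and velocity of joint grate between -0.05 and 0.05 rad/s); the robot touches nothing.
It fails at once if the igniter is knocked (more than 4 N on it) (contact force between igniter and anything else above 4 N).
It fails at once if the pan support is dropped: it comes down onto the hob faster than 2 rad/s (0.5 m/s at its front bar) (value of joint grate below 0.3 rad and velocity of joint grate below -2 rad/s).
It fails at once if the salt pot is moved or tipped (distance of salt_pot from where it was at the start of the episode above 0.025 m or angle between salt_pot's own z axis and vertical above 0.3 rad).
It fails at once if the pepper mill is moved or tipped (distance of pepper_mill from where it was at the start of the episode above 0.025 m or angle between pepper_mill's own z axis and vertical above 0.3 rad).
It fails at once if the saucepan is moved or tipped (distance of saucepan from where it was at the start of the episode above 0.025 m or angle between saucepan's own z axis and vertical above 0.3 rad).
It also fails if it takes over 67 s, if anything falls off the work surface, if the arm or the gripper's body presses on something with over 40 N, if the wrist force passes 120 N, or if a joint passes its speed limit or range.

## Working session

There is one attempt and no reset: what is moved stays moved. The work goes in short steps, Python scripts to look and compute and a shell command to move; the robot and the scene stay as the last step left them, time stands still between calls to the robot, and variables do not carry over. Pictures are saved under pics/ and viewed, at most 10 in all, crops included, and the job is handed in when it is done.

```bash
mkdir -p pics; cat > h.py <<'E'
import numpy as np, cv2
from workcell import manip, viewer
from scipy.spatial.transform import Rotation as R
def rot(q): return R.from_quat([q[1],q[2],q[3],q[0]]).as_matrix()
E
python3 - <<'E'
from h import *
s=manip.read_state();print(s['time'],s['position'],s['ee_rot'],s['force'],s['width']);print(rot(s['ee_rot']).round(3))
for c in('scene','top'):
    im=viewer.capture(c);cv2.imwrite(f'pics/{c}0.png',im[:,:,::-1])
    for n in('burner_centre','notch','igniter_tip','grate_front','grate_pivot','hob','salt_pot','pepper_mill','saucepan','igniter'):
        r=viewer.mark_of(c,n)
        print(c,n,[(np.round(d['position'],3).tolist(),round(d['conf'],2)) for d in r[:2]])
E
```

```text
0.0 [ 0.12061392 -0.48490838  0.24783274] [-5.34755135e-04  9.92581388e-01  1.21580830e-01 -6.47460853e-05] [ 0.33704967 -0.469018   -0.37513598] 0.08541864060555071
[[ 0.97   0.241 -0.   ]
 [ 0.241 -0.97   0.001]
 [ 0.    -0.001 -1.   ]]
scene burner_centre [([0.542, 0.009, 0.04], 0.95)]
scene notch [([0.6, -0.028, 0.038], 0.73)]
scene igniter_tip [([0.58, 0.075, 0.036], 0.47)]
scene grate_front [([0.58, 0.203, 0.297], 0.81)]
scene grate_pivot [([0.566, 0.138, 0.059], 0.97), ([0.597, -0.029, 0.038], 0.63)]
scene hob [([0.534, -0.029, 0.001], 0.82)]
scene salt_pot [([0.709, -0.17, 0.002], 0.92)]
scene pepper_mill [([0.587, 0.298, 0.002], 0.78)]
scene saucepan [([0.434, -0.374, -0.002], 0.56)]
scene igniter [([0.582, 0.079, -0.001], 0.57)]
top burner_centre [([0.542, 0.011, 0.038], 0.86)]
top notch [([0.602, -0.031, 0.034], 0.94)]
top igniter_tip [([0.578, 0.075, 0.036], 0.37)]
top grate_front [([0.577, 0.204, 0.296], 0.59)]
top grate_pivot [([0.569, 0.139, 0.057], 0.59), ([0.603, -0.03, 0.037], 0.18)]
top hob [([0.533, -0.029, 0.002], 0.67), ([0.438, -0.369, 0.001], 0.46)]
top salt_pot [([0.707, -0.171, -0.001], 0.8)]
top pepper_mill [([0.584, 0.299, -0.003], 0.88)]
top saucepan [([0.44, -0.37, -0.0], 0.73), ([0.542, 0.013, 0.038], 0.31)]
top igniter [([0.584, 0.081, 0.003], 0.53), ([0.542, 0.012, 0.037], 0.15)]
```

View pics/scene0.png

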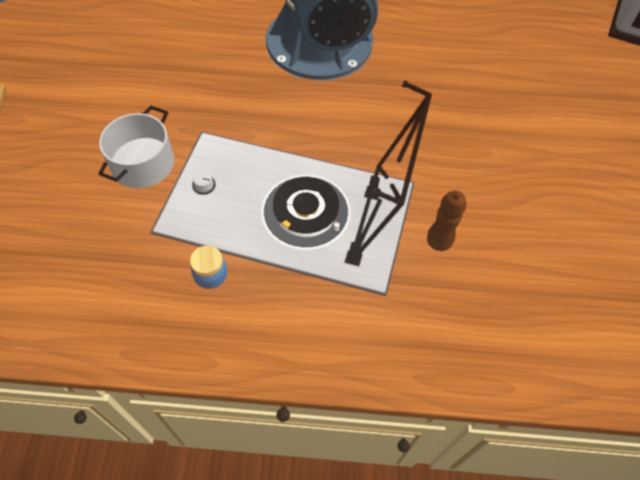

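View pics/top0.png

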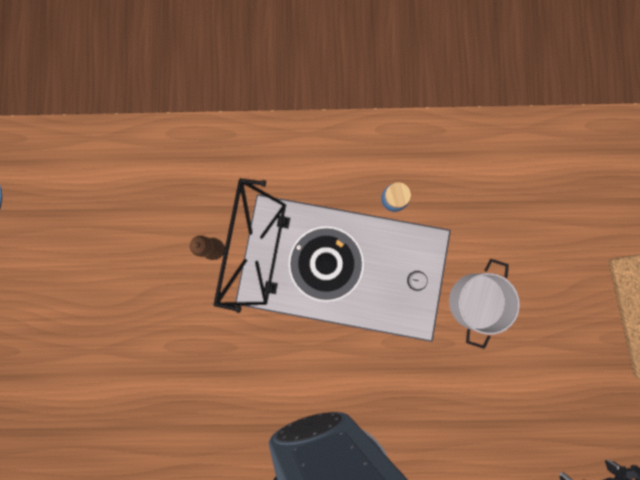

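The notch (scene 287,224) is about 93° clockwise of the igniter (336,227), and the grate is up on the right. I'll sweep the near rim counter-clockwise with the closed fingers.

```bash
r="423 -379 60 0"; python3 -m jog '423 -379 60 0;423 -379 60 0;423 -379 60 0;423 -379 60 0;423 -379 60 0;423 -379 60 0;423 -379 60 0;423 -379 60 0;423 -379 60 0;423 -379 60 0' 1 40; python3 -c "
from h import *
print(manip.tcp_to_tips)"
```

```text
time: 1.93
position: [0.3539, -0.1408, 0.2047]
ee_rot: [0.0, 0.993, 0.122, 0.0]
force: [1.7, -2.1, 0.2]
width: -0.0002
gripper_force: 0.0
0.017
```

```bash
python3 -m jog '0 0 0 0;0 0 0 0;0 0 0 0;0 0 0 0;0 0 0 0;0 0 0 0;0 0 0 0;0 0 0 0;0 0 0 0;0 0 0 0'
```

```text
time: 2.77
position: [0.3531, -0.1429, 0.2046]
ee_rot: [-0.0, 0.993, 0.121, -0.0]
force: [0.5, -0.3, -0.2]
width: 0.0001
gripper_force: 0.0
```

```bash
python3 -m jog '115 -103 0 0;115 -103 0 0;115 -103 0 0;115 -103 0 0;115 -103 0 0;115 -103 0 0;115 -103 0 0;115 -103 0 0;115 -103 0 0;115 -103 0 0'; python3 - <<'E'
from h import *
s=manip.read_state();print(s['position'],s['force'])
im=viewer.capture('wrist');cv2.imwrite('pics/w1.png',im[:,:,::-1])
for n in('burner_centre','notch','igniter_tip','grate_pivot','igniter'):
    print(n,[(np.round(d['position'],3).tolist(),round(d['conf'],2)) for d in viewer.mark_of('wrist',n)[:2]])
E
```

```text
time: 3.6
position: [0.4397, -0.0157, 0.2047]
ee_rot: [0.0, 0.993, 0.121, 0.0]
force: [0.6, 0.5, -0.7]
width: 0.0001
gripper_force: 0.0
[ 0.43966982 -0.01571588  0.20472548] [ 0.59523312  0.52843835 -0.70555908]
burner_centre [([0.537, 0.01, 0.037], 0.91)]
notch [([0.598, -0.029, 0.041], 0.91)]
igniter_tip []
grate_pivot []
igniter [([0.584, 0.081, -0.002], 0.63)]
```

View pics/w1.png

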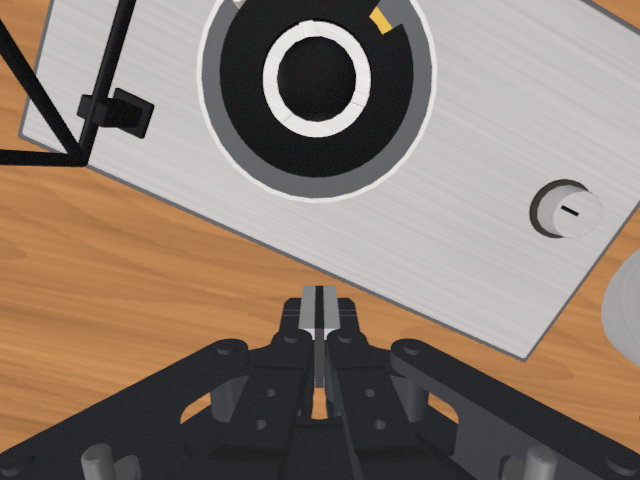

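The wrist view shows the ring straight ahead of the closed fingers (ring axis ≈ 317,78; notch ≈ 384,20). Descend outside the rim.

```bash
python3 -m jog '0 0 40 0;0 0 80 0;0 0 110 0;0 0 130 0;0 0 145 0;0 0 155 0;0 0 161 0;0 0 161 0;0 0 161 0;0 0 161 0'
```

```text
time: 4.73
position: [0.4405, -0.015, 0.0443]
ee_rot: [0.0, 0.993, 0.122, 0.001]
force: [-0.4, 0.4, 0.2]
width: -0.0003
gripper_force: 0.0
```

```bash
python3 -m jog '2 0 0 0;4 0 0 0;6 0 0 0;8 0 0 0;10 0 0 0;12 0 0 0;14 0 0 0;15 0 0 0;15 0 0 0;15 0 0 0'
```

```text
time: 5.57
position: [0.4545, -0.0114, 0.0435]
ee_rot: [-0.0, 0.993, 0.122, -0.0]
force: [-0.0, 0.2, -0.1]
width: 0.0004
gripper_force: 0.0
```

```bash
python3 -m jog '1 0 0 0;1 0 0 0;2 0 0 0;2 0 0 0;3 0 0 0;3 0 0 0;4 0 0 0;4 0 0 0;5 0 0 0;5 0 0 0'
```

```text
time: 6.4
position: [0.4595, -0.0102, 0.0436]
ee_rot: [-0.0, 0.993, 0.122, 0.0]
force: [0.1, -1.0, 0.8]
width: -0.0001
gripper_force: 0.0
```

```bash
python3 -m jog '0 0 0 0;1 0 0 0;1 0 0 0;1 0 0 0;2 0 0 0;2 0 0 0;2 0 0 0;2 0 0 0;2 0 0 0;2 0 0 0'
```

```text
time: 7.23
position: [0.4613, -0.0097, 0.0436]
ee_rot: [-0.0, 0.993, 0.122, -0.0]
force: [-0.3, 0.4, 0.1]
width: -0.0001
gripper_force: 0.0
```

```bash
python3 -m jog '0.5 0 0 0;0.5 0 0 0;1 0 0 0;1 0 0 0;1.5 0 0 0;1.5 0 0 0;2 0 0 0;2 0 0 0;2 0 0 0;2 0 0 0'
```

```text
time: 8.07
position: [0.4626, -0.0094, 0.0434]
ee_rot: [0.0, 0.993, 0.122, -0.001]
force: [-5.2, -1.5, 3.9]
width: 0.0
gripper_force: 2.7
```

```bash
python3 -m jog '0.1 2.8 0 -2;0.2 5.6 0 -4;0.4 8.4 0 -6;0.8 11.1 0 -8;1.2 13.9 0 -10;1.7 16.6 0 -12;2.4 19.4 0 -14;3.1 22.1 0 -16;3.9 24.7 0 -18;4.8 27.4 0 -20'; python3 - <<'E'
from h import *
s=manip.read_state();print(rot(s['ee_rot'])[:,:2].T@s['force'])
viewer.capture('top');print([(np.round(d['position'],3).tolist(),round(d['conf'],2)) for d in viewer.mark_of('top','notch')[:2]])
viewer.capture('scene');print([(np.round(d['position'],3).tolist(),round(d['conf'],2)) for d in viewer.mark_of('scene','notch')[:2]])
E
```

```text
time: 8.9
position: [0.4743, -0.0348, 0.0435]
ee_rot: [-0.0, 0.956, 0.293, -0.0]
force: [-1.8, -0.4, 0.2]
width: 0.0
gripper_force: 1.0
[-1.71714672 -0.73376698]
[([0.613, -0.009, 0.036], 0.84)]
[([0.611, -0.001, 0.038], 0.72)]
```

```bash
python3 -m jog '0.5 2.8 0 -2;0.8 5.6 0 -4;1.1 8.4 0 -6;1.5 11.1 0 -8;1.9 13.9 0 -10;2.4 16.6 0 -12;3.1 19.4 0 -14;3.8 22.1 0 -16;4.6 24.7 0 -18;5.5 27.4 0 -20'; python3 - <<'E'
from h import *
s=manip.read_state();print(rot(s['ee_rot'])[:,:2].T@s['force'])
E
```

```text
time: 9.93
position: [0.4939, -0.0546, 0.0435]
ee_rot: [0.0, 0.891, 0.454, -0.001]
force: [-3.6, -4.5, 0.7]
width: 0.0
gripper_force: 2.9
[-5.70594731 -0.26686157]
```

```bash
python3 -m jog '0.3 2.8 0 -2;0.6 5.6 0 -4;0.9 8.4 0 -6;1.3 11.1 0 -8;1.7 13.9 0 -10;2.2 16.6 0 -12;2.9 19.4 0 -14;3.6 22.1 0 -16;4.4 24.7 0 -18;5.3 27.4 0 -20'; python3 - <<'E'
from h import *
s=manip.read_state();print(rot(s['ee_rot'])[:,:2].T@s['force'])
for c in('top','scene'):
  viewer.capture(c);print([(np.round(d['position'],3).tolist(),round(d['conf'],2)) for d in viewer.mark_of(c,'notch')[:2]])
E
```

```text
time: 10.77
position: [0.5194, -0.0667, 0.0435]
ee_rot: [0.0, 0.799, 0.602, -0.001]
force: [-2.3, -5.8, 0.2]
width: 0.0001
gripper_force: 3.3
[-6.23918372 -0.58112285]
[([0.611, 0.038, 0.033], 0.57)]
[([0.605, 0.042, 0.039], 0.8)]
```

```bash
python3 -m jog '0.1 2.8 0 -2;0.2 5.6 0 -4;0.4 8.4 0 -6;0.8 11.1 0 -8;1.2 13.9 0 -10;1.7 16.6 0 -12;2.4 19.4 0 -14;3.1 22.1 0 -16;3.9 24.7 0 -18;4.8 27.4 0 -20'; python3 - <<'E'
from h import *
s=manip.read_state();print(rot(s['ee_rot'])[:,:2].T@s['force'])
E
```

```text
time: 11.8
position: [0.5475, -0.0693, 0.0435]
ee_rot: [0.0, 0.682, 0.731, -0.0]
force: [-0.9, -3.7, -1.6]
width: -0.0001
gripper_force: 1.8
[-3.58828474 -1.17295557]
```

```bash
python3 -m jog '0 1.4 0 -1;0.1 2.8 0 -2;0.1 4.2 0 -3;0.2 5.6 0 -4;0.3 7 0 -5;0.4 8.4 0 -6;0.6 9.8 0 -7;0.8 11.1 0 -8;1 12.5 0 -9;1.2 13.9 0 -10'; python3 - <<'E'
from h import *
s=manip.read_state();print(rot(s['ee_rot'])[:,:2].T@s['force'])
C=[]
for c in('top','scene'):
  im=viewer.capture(c)
  cv2.imwrite(f'pics/{c}2.png',im[:,:,::-1])
  for n in('notch','igniter_tip','burner_centre'): print(c,n,[(np.round(d['position'],3).tolist(),round(d['conf'],2)) for d in viewer.mark_of(c,n)[:2]])
E
```

```text
time: 12.63
position: [0.5613, -0.067, 0.0436]
ee_rot: [0.0, 0.615, 0.788, -0.0]
force: [0.8, -4.5, -2.9]
width: 0.0002
gripper_force: 2.3
[-4.52474793 -0.32939891]
top notch [([0.587, 0.066, 0.037], 0.92), ([0.582, 0.076, 0.034], 0.69)]
top igniter_tip [([0.539, 0.01, 0.038], 0.71), ([0.577, 0.075, 0.038], 0.47)]
top burner_centre [([0.54, 0.011, 0.037], 0.8)]
scene notch [([0.58, 0.072, 0.039], 0.74)]
scene igniter_tip [([0.582, 0.078, 0.034], 0.47)]
scene burner_centre [([0.542, 0.012, 0.037], 0.93)]
```

```bash
python3 -m jog '-8 0 0 0;-15 0 0 0;-18 0 -20 0;-18 0 -50 0;-18 0 -85 0;-18 0 -120 0;-18 0 -140 0;-18 0 -150 0;-18 0 -150 0;-18 0 -150 0'; python3 - <<'E'
from h import *
s=manip.read_state();print(s['position'])
im=viewer.capture('wrist');cv2.imwrite('pics/w2.png',im[:,:,::-1])
for n in('burner_centre','notch','igniter_tip','grate_pivot','igniter'):
    print(n,[(np.round(d['position'],3).tolist(),round(d['conf'],2)) for d in viewer.mark_of('wrist',n)[:2]])
E
```

```text
time: 13.87
position: [0.5654, -0.0846, 0.1929]
ee_rot: [-0.0, 0.616, 0.788, 0.0]
force: [0.5, -0.4, -0.3]
width: 0.0004
gripper_force: 0.0
[ 0.56541381 -0.08460225  0.19285031]
burner_centre [([0.54, 0.009, 0.037], 0.97)]
notch [([0.58, 0.069, 0.04], 0.67)]
igniter_tip [([0.575, 0.079, 0.038], 0.51)]
grate_pivot [([0.584, 0.082, -0.0], 0.29)]
igniter [([0.586, 0.079, 0.001], 0.73)]
```

View pics/w2.png

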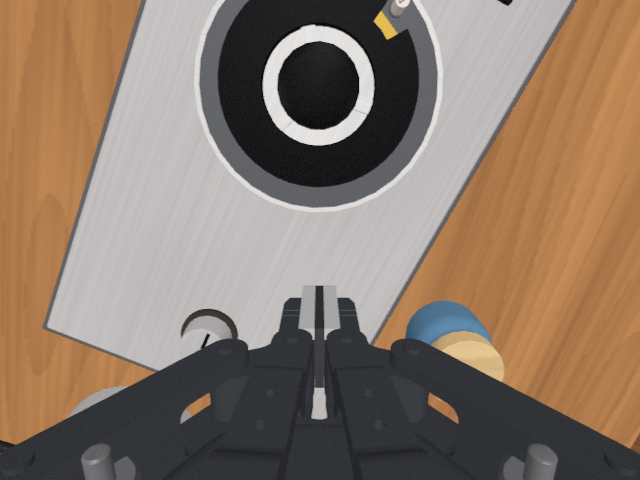

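```bash
cat >> h.py <<'E'
def camT(name):
    p=viewer.camera_params(name)
    if 'hand_eye' in p:
        s=manip.read_state();T=np.eye(4);T[:3,:3]=rot(s['ee_rot']);T[:3,3]=s['position'];T=T@np.array(p['hand_eye'])
    else:
        T=np.eye(4);T[:3,:3]=rot(p['orientation']);T[:3,3]=p['position']
    return p,T
def unproj(name,uv,z):
    p,T=camT(name)
    d=T[:3,:3]@np.array([(uv[0]-p['cx'])/p['fx'],-(uv[1]-p['cy'])/p['fy'],-1.])
    return T[:3,3]+d*(z-T[2,3])/d[2]
def proj(name,P):
    p,T=camT(name);c=T[:3,:3].T@(np.array(P)-T[:3,3])
    return np.array([p['cx']+p['fx']*c[0]/-c[2],p['cy']-p['fy']*c[1]/-c[2]])
E
python3 - <<'E'
from h import *
print({k:v for k,v in viewer.camera_params('wrist').items() if k!='hand_eye'})
im=cv2.imread('pics/w2.png')
cr=cv2.resize(im[0:70,340:440],None,fx=8,fy=8,interpolation=cv2.INTER_CUBIC);cv2.imwrite('pics/w2c.png',cr)
# ring-top circle: rim edge black/grey, scan radially about guess
g=cv2.cvtColor(im,6).astype(float)
c0=unproj('wrist',(318,84),.038);pts=[]
for a in np.radians(np.arange(-170,0,3)+104-90):
    prof=[];rr=np.arange(.060,.080,.0003)
    for r in rr:
        u=proj('wrist',c0+[r*np.cos(a),r*np.sin(a),0]);prof.append(g[int(round(u[1])),int(round(u[0]))] if 0<=u[1]<480 and 0<=u[0]<640 else 0)
    prof=cv2.GaussianBlur(np.array(prof).reshape(1,-1),(9,1),0)[0];k=np.argmax(np.diff(prof))
    pts.append(c0[:2]+rr[k]*np.array([np.cos(a),np.sin(a)]))
pts=np.array(pts);A=np.c_[2*pts,np.ones(len(pts))];x=np.linalg.lstsq(A,(pts**2).sum(1),rcond=None)[0]
print(c0,x[:2],np.sqrt(x[2]+x[:2]@x[:2]))
E
```

```text
{'fx': 374.5901247653784, 'fy': 374.5901247653784, 'cx': 318.93826428422386, 'cy': 237.38762152986672}Traceback (most recent call last):
  File "<stdin>", line 11, in <module>
  File "h.py", line 17, in proj
    p,T=camT(name);c=T[:3,:3].T@(np.array(P)-T[:3,3])
        ~~~~^^^^^^
  File "h.py", line 6, in camT
    p=viewer.camera_params(name)
ValueError: time passes only in moves, steps and waits
```

View pics/w2c.png

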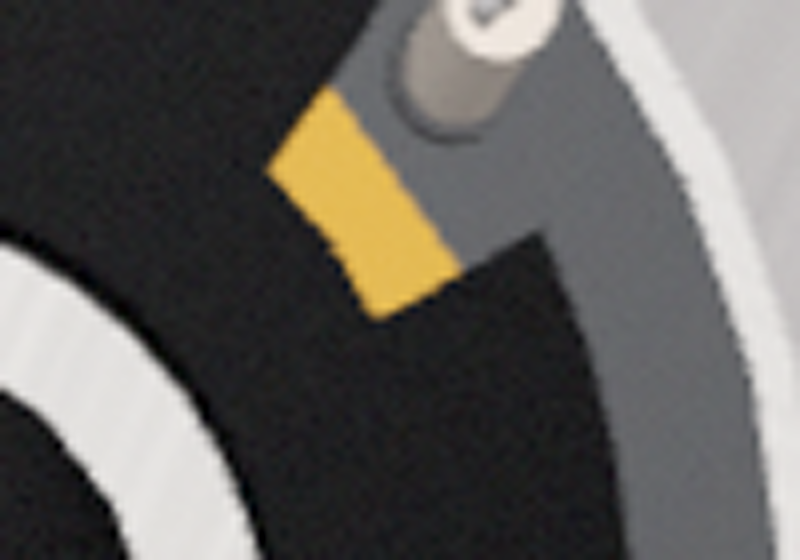

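The crop shows the notch (floor corners 373.5,21.3 and 387.3,40.3; outer right corner 407.9,29.1) with the igniter slightly left of its middle.

```bash
sed -i 's/^def camT(name):/import functools\n@functools.cache\ndef camT(name):/' h.py
python3 - <<'E'
from h import *
im=cv2.imread('pics/w2.png');g=cv2.cvtColor(im,6).astype(float)
c0=unproj('wrist',(318,84),.038);pts=[]
for a in np.radians(np.arange(-250,0,3)+104-80):
    rr=np.arange(.060,.080,.0003);U=[proj('wrist',c0+[r*np.cos(a),r*np.sin(a),0]) for r in rr]
    if min(u[1] for u in U)<1: continue
    prof=np.array([g[int(round(u[1])),int(round(u[0]))] for u in U])
    prof=cv2.GaussianBlur(prof.reshape(1,-1),(9,1),0)[0];k=np.argmax(np.diff(prof))
    pts.append(c0[:2]+rr[k]*np.array([np.cos(a),np.sin(a)]))
pts=np.array(pts)
for _ in range(3):
    A=np.c_[2*pts,np.ones(len(pts))];x=np.linalg.lstsq(A,(pts**2).sum(1),rcond=None)[0];c=x[:2];R0=np.sqrt(x[2]+c@c)
    e=abs(np.hypot(*(pts-c).T)-R0);pts=pts[e<.002]
print('c',c,R0,len(pts))
def pol(uv,z):
    d=unproj('wrist',uv,z)[:2]-c;return np.hypot(*d).round(4),np.degrees(np.arctan2(d[1],d[0])).round(1)
for n,uv,z in(('inL',(373.5,21.3),.038),('inR',(387.25,40.3),.038),('outR',(407.9,29.1),.038),('foot',(396.9,12.0),.009),('top30',(403,.6),.030),('top38',(403,.6),.038)):print(n,pol(uv,z))
# expected corners for notch angle 0 offsets: inner ~ r55,+-11 -> deg
print(np.degrees(np.arctan(11/55)),np.degrees(np.arcsin(11/70)))
E
```

```text
c [0.54094293 0.01158086] 0.0697793729349287 77
inL (np.float64(0.055), np.float64(61.5))
inR (np.float64(0.0552), np.float64(45.8))
outR (np.float64(0.0702), np.float64(44.7))
foot (np.float64(0.0788), np.float64(56.9))
top30 (np.float64(0.0796), np.float64(57.6))
top38 (np.float64(0.0769), np.float64(57.2))
11.309932474020215 9.041096148575164
```

Notch at 53.7°, igniter at ~57.5°: another 4° is needed.

```bash
python3 -m jog '0 0 40 0;0 0 80 0;0 0 115 0;0 0 140 0;0 0 150 0;6 0 150 0;12 0 150 0;15 0 150 0;17 0 150 0;18 0 150 0'
```

```text
time: 15.0
position: [0.5621, -0.0667, 0.0451]
ee_rot: [0.001, 0.616, 0.788, 0.001]
force: [0.8, -6.0, 4.6]
width: -0.0001
gripper_force: 2.9
```

```bash
python3 -m jog '0 0 0 0;0 0 0 0;0 0.7 0 -0.5;0 1.4 0 -1;0.1 2.8 0 -2;0.1 4.2 0 -3;0.2 5.6 0 -4;0.3 6.3 0 -4.5;0.3 6.3 0 -4.5;0.3 6.3 0 -4.5'
```

```text
time: 15.83
position: [0.5673, -0.0652, 0.0435]
ee_rot: [0.0, 0.585, 0.811, 0.0]
force: [1.7, -1.8, -1.5]
width: 0.0002
gripper_force: 1.1
```

```bash
python3 -m jog '-8 0 0 0;-15 0 0 0;-18 0 -20 0;-18 0 -50 0;-18 0 -85 0;-18 0 -120 0;-18 0 -140 0;-18 0 -150 0;-18 0 -150 0;-18 0 -150 0'; python3 - <<'E'
from h import *
im=viewer.capture('wrist')[:,:,::-1].copy();cv2.imwrite('pics/w3.png',im);camT('wrist')
cr=cv2.resize(im[0:70,340:440],None,fx=8,fy=8,interpolation=cv2.INTER_CUBIC);cv2.imwrite('pics/w3c.png',cr)
c=np.r_[.5409,.0116,.038]
for a in(56,58,60): print(a,[proj('wrist',c+[r*np.cos(np.radians(a+d)),r*np.sin(np.radians(a+d)),0]).round(1) for r,d in((.055,-9),(.055,9),(.07,-9))])
E
```

```text
time: 16.67
position: [0.5728, -0.0825, 0.1928]
ee_rot: [-0.0, 0.585, 0.811, -0.0]
force: [-0.8, 0.1, -1.1]
width: 0.0001
gripper_force: 0.0
56 [array([389.5,  44.3]), array([374.8,  21.7]), array([409.7,  32.5])]
58 [array([388.2,  41.6]), array([372.8,  19.5]), array([408.1,  29. ])]
60 [array([386.8,  38.9]), array([370.6,  17.4]), array([406.4,  25.5])]
```

View pics/w3c.png

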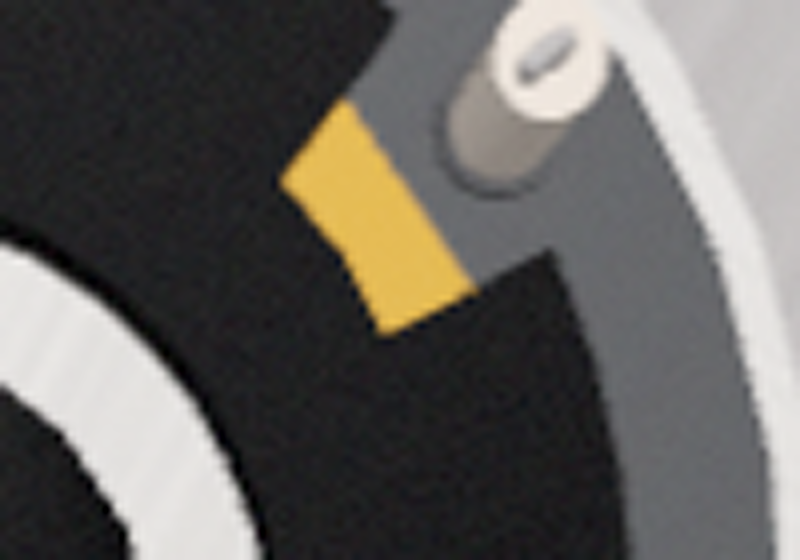

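```bash
python3 - <<'E'
from h import *
c=np.r_[.5409,.0116]
def pol(uv,z):
    d=unproj('wrist',uv,z)[:2]-c;return np.hypot(*d).round(4),np.degrees(np.arctan2(d[1],d[0])).round(1)
for n,uv,z in(('inL',(375,22.7),.038),('inR',(387.5,42.1),.038),('outR',(409,31.2),.038),('outL',(389.5,1.5),.038),('foot',(402,18),.009),('top30',(408.8,7.5),.030),('top38',(408.8,7.5),.038)):print(n,pol(uv,z))
E
```

```text
inL (np.float64(0.0547), np.float64(64.5))
inR (np.float64(0.0545), np.float64(49.0))
outR (np.float64(0.0699), np.float64(47.8))
outL (np.float64(0.0699), np.float64(66.2))
foot (np.float64(0.0788), np.float64(57.2))
top30 (np.float64(0.0796), np.float64(57.8))
top38 (np.float64(0.0769), np.float64(57.3))
```

Notch 57.0°, igniter 57.5°: aligned. On to the grate: rise, turn, open.

```bash
python3 -m jog '0 0 -25 -7;0 0 -50 -14;0 0 -75 -21;0 0 -100 -28;0 0 -125 -35;0 0 -150 -42;0 0 -170 -49;0 0 -185 -55;0 0 -185 -60;0 0 -185 -60' 0.3; python3 - <<'E'
from h import *
s=manip.read_state();M=rot(s['ee_rot']);print(s['qpos'],M.round(3))
viewer.capture('wrist')
for n in('grate_front','notch','igniter_tip'): print([(np.round(d['position'],3).tolist(),round(d['conf'],2)) for d in viewer.mark_of('wrist',n)[:2]])
for c in('top','scene'):
    viewer.capture(c)
    for n in('notch','grate_front','grate_pivot'): print(c,n,[(np.round(d['position'],3).tolist(),round(d['conf'],2)) for d in viewer.mark_of(c,n)[:2]])
print(M.T@(np.array([.5785,.2035,.365])-s['position'])*1e3)
E
```

```text
time: 17.55
position: [0.5733, -0.0823, 0.3775]
ee_rot: [-0.001, 0.098, 0.995, 0.0]
force: [-0.3, -0.1, -0.9]
width: 0.0596
gripper_force: 0.0
[-1.42651674e-01  4.31382593e-01  5.98578716e-01  1.73919409e+00
  2.39135821e-05  5.42665829e-02] [[-0.981  0.196 -0.001]
 [ 0.196  0.981  0.   ]
 [ 0.001 -0.    -1.   ]]
[]
[([0.577, 0.071, 0.041], 0.95)]
[([0.577, 0.077, 0.036], 0.67)]
top notch [([0.581, 0.07, 0.039], 0.96)]
top grate_front [([0.578, 0.201, 0.295], 0.84)]
top grate_pivot [([0.568, 0.139, 0.059], 0.58)]
scene notch [([0.578, 0.072, 0.037], 0.71)]
scene grate_front []
scene grate_pivot [([0.565, 0.135, 0.054], 0.86)]
[ 50.77898514 281.3297862   12.50295424]
```

```bash
python3 -m jog '5 35 0 0;12 70 0 0;20 105 0 0;27 140 0 0;35 175 0 0;42 210 0 0;47 240 0 0;50 265 0 0;51 280 0 0;51 280 0 0'; python3 - <<'E'
from h import *
s=manip.read_state();M=rot(s['ee_rot']);print(s['qpos'],M.round(3))
im=viewer.capture('wrist');cv2.imwrite('pics/w4.png',im[:,:,::-1])
for c in('wrist','top','scene'):
    im=viewer.capture(c);cv2.imwrite(f'pics/{c}4.png',im[:,:,::-1])
    print([(np.round(d['position'],3).tolist(),round(d['conf'],2)) for d in viewer.mark_of(c,'grate_front')[:2]])
E
```

```text
time: 18.98
position: [0.5787, 0.2053, 0.3778]
ee_rot: [-0.001, 0.099, 0.995, 0.0]
force: [-1.0, 0.5, 0.1]
width: 0.0599
gripper_force: 0.0
[3.40659051e-01 5.32636627e-01 7.61904357e-01 1.80092080e+00
 5.41398244e-04 5.39150398e-01] [[-0.98   0.197 -0.001]
 [ 0.197  0.98   0.   ]
 [ 0.001  0.    -1.   ]]
[([0.581, 0.2, 0.294], 0.97)]
[([0.581, 0.201, 0.294], 0.87)]
[([0.576, 0.2, 0.292], 0.68)]
```

View pics/w4.png

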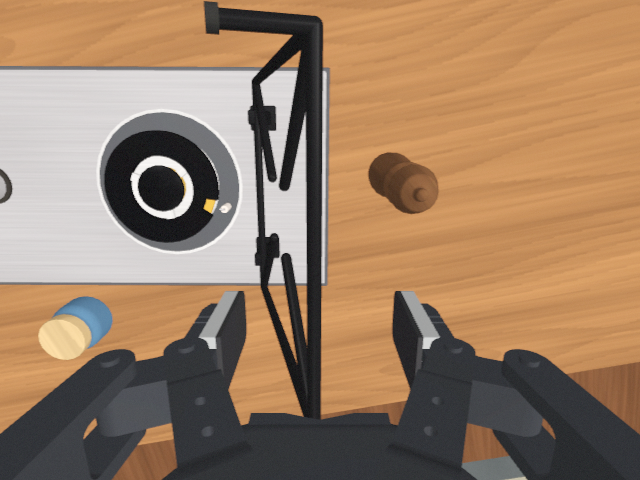

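The bar (column ≈315) runs midway between the fingers; descend with a −4 mm y correction, and pinch.

```bash
python3 -m jog '0 -4 20 0;0 -4 40 0;0 -4 55 0;0 -4 68 0;0 -4 77 0;0 -4 83 0;0 -4 85 0;0 -4 85 0;0 -4 85 0;0 -4 85 0'
```

```text
time: 20.17
position: [0.5783, 0.1984, 0.2942]
ee_rot: [0.0, 0.101, 0.995, 0.0]
force: [0.5, -0.0, 0.1]
width: 0.0597
gripper_force: 0.0
```

```bash
python3 -m jog '0 0 0 0;0 0 0 0;0 0 0 0;0 0 0 0;0 0 0 0;0 0 0 0;0 0 0 0;0 0 0 0;0 0 0 0;0 0 0 0' 1 30
```

```text
time: 21.0
position: [0.5781, 0.1986, 0.2938]
ee_rot: [0.0, 0.1, 0.995, 0.0]
force: [1.1, 4.6, 4.5]
width: 0.0078
gripper_force: 29.5
```

```bash
python3 - <<'E'
import numpy as np
A=np.array([106,81,56,31,8,0])
for a,b in zip(A[:-1],A[1:]):
    t=np.radians(np.linspace(a,b,11));y=-245*np.cos(t);z=-245*np.sin(t)
    print(';'.join(f'0 {p:.1f} {q:.1f} 0' for p,q in zip((y-y[0])[1:],(z-z[0])[1:])))
E
```

```text
0 -10.3 -2.7 0;0 -20.8 -5.0 0;0 -31.3 -6.8 0;0 -41.9 -8.1 0;0 -52.6 -9.0 0;0 -63.3 -9.5 0;0 -73.9 -9.4 0;0 -84.6 -8.9 0;0 -95.3 -7.9 0;0 -105.9 -6.5 0
0 -10.5 1.9 0;0 -20.9 4.3 0;0 -31.3 7.1 0;0 -41.4 10.3 0;0 -51.5 14.0 0;0 -61.3 18.2 0;0 -71.0 22.7 0;0 -80.5 27.7 0;0 -89.7 33.1 0;0 -98.7 38.9 0
0 -8.7 6.2 0;0 -17.2 12.7 0;0 -25.3 19.6 0;0 -33.2 26.9 0;0 -40.7 34.5 0;0 -47.9 42.4 0;0 -54.7 50.6 0;0 -61.2 59.1 0;0 -67.3 67.9 0;0 -73.0 76.9 0
0 -4.9 8.5 0;0 -9.4 17.2 0;0 -13.6 26.1 0;0 -17.5 35.2 0;0 -20.9 44.4 0;0 -24.0 53.7 0;0 -26.8 63.2 0;0 -29.1 72.7 0;0 -31.0 82.4 0;0 -32.6 92.1 0
0 -0.5 3.4 0;0 -0.9 6.8 0;0 -1.2 10.2 0;0 -1.5 13.6 0;0 -1.8 17.0 0;0 -2.0 20.4 0;0 -2.2 23.8 0;0 -2.3 27.3 0;0 -2.4 30.7 0;0 -2.4 34.1 0
```

```bash
python3 -m jog '0 -10 -2.5 0;0 -21 -5 0;0 -31 -7 0;0 -42 -8 0;0 -53 -9 0;0 -63 -9.5 0;0 -74 -9.5 0;0 -85 -9 0;0 -95 -8 0;0 -106 -6.5 0'
```

```text
time: 21.83
position: [0.5565, 0.0936, 0.2998]
ee_rot: [-0.0, 0.101, 0.995, -0.0]
force: [2.2, 0.8, -4.0]
width: 0.0081
gripper_force: 29.2
```

```bash
python3 -m jog '0 -10.5 2 0;0 -21 4.5 0;0 -31 7 0;0 -41.5 10.5 0;0 -51.5 14 0;0 -61.5 18 0;0 -71 22.5 0;0 -80.5 27.5 0;0 -89.5 33 0;0 -98.5 39 0'
```

```text
time: 22.67
position: [0.5368, -0.0028, 0.2605]
ee_rot: [-0.0, 0.1, 0.995, 0.0]
force: [0.1, 3.4, -7.1]
width: 0.008
gripper_force: 29.2
```

Held well; continue.

```bash
python3 -m jog '0 -8.5 6 0;0 -17 12.5 0;0 -25.5 19.5 0;0 -33 27 0;0 -40.5 34.5 0;0 -48 42.5 0;0 -54.5 50.5 0;0 -61 59 0;0 -67.5 68 0;0 -73 77 0'
```

```text
time: 23.5
position: [0.5223, -0.0731, 0.1831]
ee_rot: [-0.0, 0.1, 0.995, 0.001]
force: [3.7, 14.8, -11.1]
width: 0.0076
gripper_force: 29.1
```

```bash
python3 -m jog '0 -5 8.5 0;0 -9.5 17 0;0 -13.5 26 0;0 -17.5 35 0;0 -21 44.5 0;0 -24 53.5 0;0 -27 63 0;0 -29 72.5 0;0 -31 82.5 0;0 -32.5 92 0'
```

```text
time: 24.33
position: [0.5163, -0.103, 0.0913]
ee_rot: [0.0, 0.1, 0.995, 0.003]
force: [6.2, 31.7, -7.2]
width: 0.0076
gripper_force: 29.5
```

```bash
python3 -m jog '0 1 3 0;0 2 6 0;0 2.5 10 0;0 2.5 13 0;0 2 17 0;0 2 20 0;0 2 23 0;0 2 26 0;0 2 29 0;0 2 31 0'
```

```text
time: 25.17
position: [0.5172, -0.1042, 0.0625]
ee_rot: [0.001, 0.101, 0.995, -0.001]
force: [-5.5, -1.7, 31.0]
width: 0.0075
gripper_force: 33.3
```

```bash
python3 -m jog '0 0 0.5 0;0 0 1 0;0 0 1.5 0;0 0 2 0;0 0 2.5 0;0 0 3 0;0 0 3 0;0 0 3 0;0 0 3 0;0 0 3 0'
```

```text
time: 26.0
position: [0.5185, -0.1044, 0.0607]
ee_rot: [0.003, 0.101, 0.995, -0.001]
force: [-8.9, -3.6, 35.3]
width: 0.0074
gripper_force: 35.1
```

The bar is on its stop (35 N upward). Relax, then release.

```bash
python3 -m jog '0 0 -1 0;0 0 -2 0;0 0 -2 0;0 0 -2 0;0 0 -2 0;0 0 -2 0;0 0 -2 0;0 0 -2 0;0 0 -2 0;0 0 -2 0' 0.4 20
```

```text
time: 26.83
position: [0.5165, -0.1034, 0.06]
ee_rot: [-0.0, 0.1, 0.995, 0.0]
force: [0.8, 0.5, -0.7]
width: 0.051
gripper_force: 0.0
```

```bash
python3 -m jog '0 0 -10 0;0 0 -25 0;0 0 -50 0;0 0 -75 0;0 0 -100 0;0 0 -120 0;0 0 -140 0;0 0 -150 0;0 0 -150 0;0 0 -150 0'; python3 - <<'E'
from h import *
for c in('wrist','top','scene'):
    im=viewer.capture(c);cv2.imwrite(f'pics/{c}5.png',im[:,:,::-1])
    for n in('grate_front','notch','igniter_tip','pepper_mill'):print(c,n,[(np.round(d['position'],3).tolist(),round(d['conf'],2)) for d in viewer.mark_of(c,n)[:2]])
E
```

```text
time: 27.67
position: [0.5165, -0.1034, 0.21]
ee_rot: [0.0, 0.1, 0.995, -0.0]
force: [-0.3, -0.2, -1.5]
width: 0.0515
gripper_force: 0.0
wrist grate_front [([0.52, -0.105, 0.054], 0.72)]
wrist notch [([0.579, 0.07, 0.04], 0.72), ([0.54, 0.01, 0.035], 0.6)]
wrist igniter_tip [([0.574, 0.076, 0.038], 0.73)]
wrist pepper_mill []
top grate_front []
top notch [([0.582, 0.069, 0.034], 0.88)]
top igniter_tip [([0.578, 0.076, 0.036], 0.54)]
top pepper_mill [([0.588, 0.301, -0.004], 0.64)]
scene grate_front [([0.514, -0.103, 0.056], 0.73)]
scene notch [([0.58, 0.072, 0.035], 0.9), ([0.585, 0.296, -0.0], 0.69)]
scene igniter_tip [([0.58, 0.078, 0.035], 0.55)]
scene pepper_mill [([0.585, 0.299, 0.0], 0.76)]
```

View pics/wrist5.png

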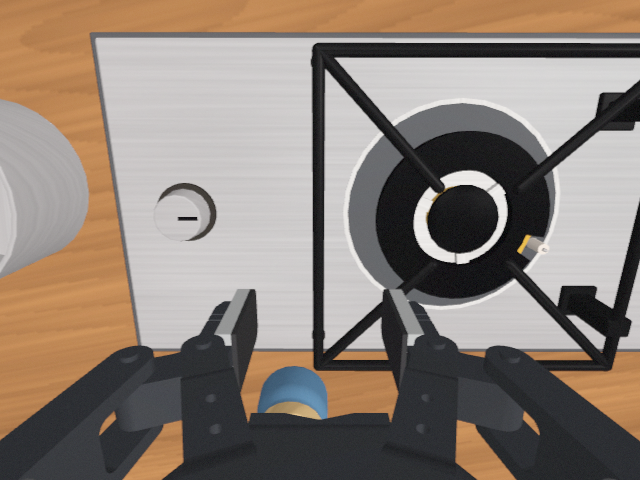

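The view shows the grate flat over the burner (front bar at column ≈318) and the notch (530,243) facing the igniter (543,248). The hand is clear.

```bash
python3 -c "
from h import *
print(manip.sign_off())"
```

```text
the job is handed in; nothing more can be done
None
```

The job is handed in, but no verdict came back: the ring's notch measured about 0.5° off the igniter, the pan support lies flat over the burner, and the arm was kept clear of the igniter, salt pot, pepper mill and saucepan.

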